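Bring the third sample into the beam of a spectrophotometer by feel and take the reading

ROBOT

A 7-joint arm with a two-finger parallel gripper is mounted at the origin on the work surface. World frame = base frame: x ahead of the robot, y to its left, z up, the work surface at z = 0. Lengths are in m, angles in rad, forces in N, time in s.
With the tool pointing down it reaches from about 0.35 to 0.9 m from the base axis. Payload 7.2 kg.
Tool frame: the origin (TCP) lies on the centre line of the jaws, within the pads' length; the fingertips stand ctrl.tip_reach ahead of it and the grasp point (between the pads) lies 2 mm behind it (ctrl.tip_reach is the distance from the TCP to the fingertips, in m); z points along the fingers, y is the line along which they close (so a half turn about z gives the same grasp; the last joint's range is limited). The gripper opens to 85 mm and grips with 20 to 120 N. Pads are 22 mm wide; open, the fingers measure 114 mm over their backs; the gripper's body (76 mm by 85 mm) begins 54 mm behind the grasp point. The pads swing forward as they close: fully open they stand 13 mm farther back than shut.
Start: joints at [1.068, 0.411, -0.013, 1.596, 0.006, 1.134, -0.082], TCP at [0.263, -0.567, 0.248] pointing down, gripper open.
Joint ranges: [-2.95, 2.95], [-0.29, 1.99], [-1.47, 1.44], [0.14, 2.54], [-1.03, 4.17], [0.13, 1.85], [-2.86, 2.86]. Speed limits (rad/s): [2.39, 2.39, 3.01, 3.01, 3.14, 3.14, 3.14].

INTERFACE

Orientations are given as a unit quaternion [x, y, z, w].
In Python, from plant import ctrl, viewer gives the robot as it stands.
- The arm moves only by the tool send_rows, never from a script. Its argument "targets" is a list of rows, each an object of numbers: "jaw": the closure, from 0 (fully open) to 1 (shut); "x", "y", "z": the shift along the tool's x, y, z in m; "roll": the turn about the tool's z in rad. In form: [{"jaw": .., "x": .., "y": .., "z": .., "roll": ..}, ...]. A call has 1 to 5 rows; each row is the pose to reach, as a shift and turn from the pose commanded when the call began, along the tool's axes at that moment; what a row does not reach only later rows make up. A row lasts 1/12 s, in which the tool goes at most 41.7 mm and 7.16 degrees, less where a joint would pass 70% of its speed; a pose out of reach is approached as far as the arm can. A call with a gripper value outside its range is refused whole. The fingers move at their own pace and stop on an object; "grip_force" is the grip in N (left out, the last holds). Time passes only in rows, so rows that repeat a pose let the fingers close. It gives the time, the measured TCP pose, the force, the opening and the grip force at its end, in the units of the state.
- ctrl.get_state(): the state, without advancing time (a new reading comes with each control period).
- viewer.capture(name): name is "side" or "top" or "wrist"; returns (picture, depth): 384x512x3 uint8, red, green, blue; 384x512 float32, m along the optical axis (not along the pixel's ray), 0 where there is no reading.
- viewer.camera_params(name): a dict with "vertical_fov" (degrees; the focal length in pixels is half the picture's height over the tangent of half this angle, whatever the lens; pixels are square), "cx", "cy" (the principal point, pixels), "origin" and "attitude" of the camera in the world; the wrist camera has in their place "tool_from_camera" (4x4, takes a point from camera to tool coordinates, whose origin is the TCP and whose axes are the flange's). Camera axes: x right, y down, z forward; pixel columns grow to the right and rows downward; lengths in m; the calibration is good to about 2 mm. A picture is of the moment at which its call begins: read the wrist's pose just before it. camera_params takes no time and is no camera call.
- ctrl.hand_in(): hands the job in; it is judged then, once.
The state is a dict: "t": time; "q": joint angles; "dq": joint speeds; "joint_efforts": joint torques, N m; "ee_pos": TCP position; "tool_rot": TCP orientation; "force": force on the tool from outside, world axes, zero at the start; "moment": the same for the moment, N m; "width": finger opening in m; "finger_force": force on a finger pad.
Only numpy, scipy, OpenCV 4.12 (cv2) and the standard library are available. Lean on these libraries where they do the work, as an engineer would, in place of code of your own. Each camera call takes 0.05 s, during which the arm holds its last target. There are 200 camera calls.

TASK

The cell changer of the spectrophotometer stands on the blank, with its rod pulled right out: with a fingertip push the black knob of the rod gently inward by three clicks, so that the third sample stands in the beam, and stop seated in that third click without running past it. Then press the green READ key fully down and let it come up again. Only push and press: do not pinch the rod, leave the blue ZERO key alone, and do not shift or lift the cuvettes or anything else standing on the bench.

Things in the scene. Friction and masses are not known exactly. Their poses are not given: they have to be found in the camera images.
- spectro: cream spectrophotometer, fixed, 300 mm deep (its x), 360 mm wide (y). Origin: centre of its underside on the bench; x points level from its front to its back. Front face at x = -150 mm. Right part (y < 0): sample compartment under a shut dark lid, 141 mm high. Left part: key panel, 88 mm high at the front edge, rising 0.26 rad to the back. Rear half 150 mm high. Place and yaw vary.
- changer (a joint): travel of the rod inward (m). Sprung-ball detents at 0 (blank), 0.016, 0.032, 0.048 (third sample), 0.064, 0.080; crests half-way between. Leaving a detent takes about 6 N; the push falls off to about 1 N towards the crest, past which the rod snaps ahead of the finger by itself, settles within 1.5 mm of the next detent and stays. Left within 2 mm of a crest it may hang there.
- rod: changer rod: level, steel, 8 mm diameter, 65 mm above the bench, out of the front face at y = -80 mm of the instrument, with dark rings 16 mm apart and a black knob (24 mm diameter, 20 mm long) on its outer end. Origin: centre of the knob's flat outer face; x is the direction to push, into the instrument. That face stands 130 mm off the front face at the blank, 82 mm at the third sample.
- knob_face (a point): centre of the knob's flat outer face, 65 mm above the bench; moves with the rod; its x axis is the direction to push. The space in front of the knob and above it is free.
- read_key (a joint): green READ key: 0 up, grows as it is pressed, 0.005 m fully down; springs back when let go; about 4 N takes it fully down
- read_key_top (a point): centre of the top of the green READ key, a round key of 22 mm diameter in a grey bezel on the sloping panel, the one nearer the rod; its z axis points out of the panel, tilted 0.26 rad from vertical towards the instrument's front; pressing straight down works too
- zero_key (a joint): blue ZERO key, not to be pressed: 0 up, 0.005 m fully down
- zero_key_top (a point): centre of the top of the blue ZERO key, same shape as the READ key, 50 mm to its left as one faces the instrument
- cuvette_a: a filled plastic cuvette (pink sample), 12.5 x 12.5 mm, 45 mm tall, standing on the bench to the right of the rod as one faces the instrument; origin at the centre of its underside; light and easily knocked over
- cuvette_b: a filled plastic cuvette (orange sample), 12.5 x 12.5 mm, 45 mm tall, standing on the bench to the left of the rod; origin at the centre of its underside; light and easily knocked over
- tube_rack: green microtube rack, 215 x 125 mm, 28 mm tall (tubes to 42 mm), lying on the bench; origin at the centre of its underside
- beaker: glass beaker with used pipette tips, 76 mm across, 96 mm tall; origin at the centre of its underside
- bottle: glass reagent bottle with blue cap, 72 mm across, 98 mm tall; origin at the centre of its underside
- tip_box: blue box of pipette tips, 122 x 86 mm, 65 mm tall, its clear lid standing open to 151 mm; origin at the centre of its underside
- pipette: white hand pipette lying on the bench, about 250 mm long, 28 mm thick; origin on its underside near the middle, x along it

How it is judged:
On the way, in this order (a step that is already met when the one before it is completed fails the run):
1. the changer rod is pushed in to the third click and rests there (value of joint changer between 0.0455 and 0.0505 m and velocity of joint changer between -0.01 and 0.01 m/s), for 0.3 s.
2. the READ key is pressed fully down with the third sample in the beam (value of joint changer between 0.0455 and 0.0505 m and value of joint read_key above 0.004 m), for 0.05 s.
At the end, for the whole second after the job is handed in: The changer rests at 48 mm (within 2.5 mm) after the third click, the READ key has been pressed down at least 4 mm there and is up again, the ZERO key is up, and all loose things stand within 15 mm of where they were, upright (all of step 1 and value of joint each of read_key, zero_key below 0.0015 m and distance of each of cuvette_a, cuvette_b, tube_rack, beaker, bottle, tip_box, pipette from where it was at the start of the episode below 0.015 m and angle between each of cuvette_a, cuvette_b, tube_rack, beaker, bottle, tip_box, pipette's own z axis and vertical below 0.2 rad); the robot touches nothing.
It fails at once if the rod is run past the third click (value of joint changer above 0.0545 m).
It fails at once if READ is pressed while the changer is not on the third sample (value of joint read_key above 0.003 m and value of joint changer below 0.044 m).
It fails at once if the ZERO key is pressed (value of joint zero_key above 0.002 m).
It fails at once if the rod is pinched or forced (more than 20 N from the fingers) (contact force between the fingers and rod above 20 N).
It fails at once if a bystander is shifted more than 15 mm, lifted or tipped (distance of any of cuvette_a, cuvette_b, tube_rack, beaker, bottle, tip_box, pipette from where it was at the start of the episode above 0.015 m or angle between any of cuvette_a, cuvette_b, tube_rack, beaker, bottle, tip_box, pipette's own z axis and vertical above 0.2 rad).
It also fails if it takes over 62 s, if anything falls off the work surface, if the arm or the gripper's body presses on something with over 40 N, if the wrist force passes 120 N, or if a joint passes its speed limit or range.

## Working session

There is one attempt and no reset: what is moved stays moved. The work goes in short steps, Python scripts to look and compute and a tool call to move; the robot and the scene stay as the last step left them, time stands still between calls to the robot, and variables do not carry over. Pictures are saved under pics/ and viewed, at most 10 in all, crops included, and the job is handed in when it is done.

Besides the shell and the picture viewer there is one more tool, called after "Emit:" by a JSON object that holds its "op" and its "data", one argument or row to a line. send_rows: Moves the arm, as the interface text tells. Its arguments: {"type":"object","properties":{"targets":{"type":"array"},"grip_force":{"type":"number"}},"required":["targets"]}

```bash
mkdir -p pics; ls; cat > h.py <<'E'
import numpy as np, cv2
from scipy.spatial.transform import Rotation as R
from plant import ctrl, viewer
def cap(name):
    s=ctrl.get_state(); p=viewer.camera_params(name); im,d=viewer.capture(name)
    return s,p,im,d
def cloud(s,p,d):
    h,w=d.shape; f=h/2/np.tan(np.radians(p['vertical_fov'])/2)
    v,u=np.mgrid[:h,:w]; P=np.stack([(u-p['cx'])*d/f,(v-p['cy'])*d/f,d],-1)
    if 'origin' in p:
        a=np.array(p['attitude']); M=a if a.shape==(3,3) else R.from_quat(a).as_matrix()
        return P@M.T+np.array(p['origin'])
    T=np.array(p['tool_from_camera']); P=P@T[:3,:3].T+T[:3,3]
    return P@R.from_quat(s['tool_rot']).as_matrix().T+np.array(s['ee_pos'])
E
python3 - <<'E'
from h import *
print(ctrl.get_state(), ctrl.tip_reach)
for n in('side','top'):
    s,p,im,d=cap(n); print(n,p); cv2.imwrite(f'pics/{n}0.png',im[...,::-1]); np.savez(f'{n}0.npz',P=cloud(s,p,d),im=im)
E
```

```text
pics
{'t': 0.0, 'q': array([ 1.06780255,  0.41192805, -0.01270805,  1.59705821,  0.00557737,
        1.1342772 , -0.08218291]), 'dq': array([ 0.00090035,  0.00038458, -0.00112281,  0.00159912,  0.00037072,
       -0.00073779,  0.00083816]), 'joint_efforts': array([-5.36750886e-04, -6.00635076e+01,  6.81862682e-01, -2.99413884e+01,
        1.38087245e-02,  1.06977078e-02,  1.65522107e-05]), 'ee_pos': array([ 0.26303464, -0.56643671,  0.24742971]), 'tool_rot': array([ 9.76458811e-01,  2.15702392e-01, -2.23428921e-04, -7.86661432e-04]), 'force': array([ 0.05626534, -2.0511992 ,  0.09028166]), 'moment': array([0.01886335, 0.00885367, 0.01046738]), 'finger_force': 0.0, 'width': 0.08521824930540606} 0.017
side {'vertical_fov': 48.447873856826014, 'cx': 253.340185797347, 'cy': 185.20044505262217, 'origin': array([0.39662211, 0.67234701, 1.01951819]), 'attitude': array([-0.08937239,  0.9387431 , -0.33111936,  0.033674  ])}
top {'vertical_fov': 43.99162714845846, 'cx': 255.40293685987257, 'cy': 189.41209290918073, 'origin': array([ 0.31622205, -0.08539084,  1.15423773]), 'attitude': array([ 0.70546605, -0.70181759,  0.0686737 , -0.07108902])}
```

View pics/side0.png

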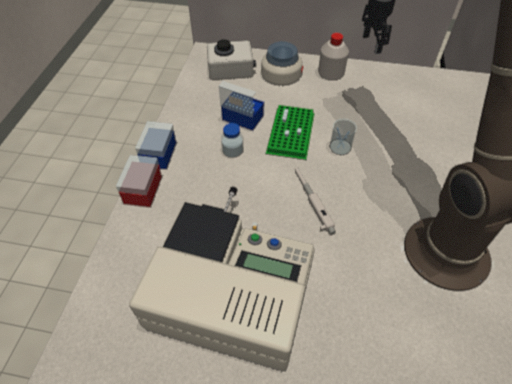

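View pics/top0.png

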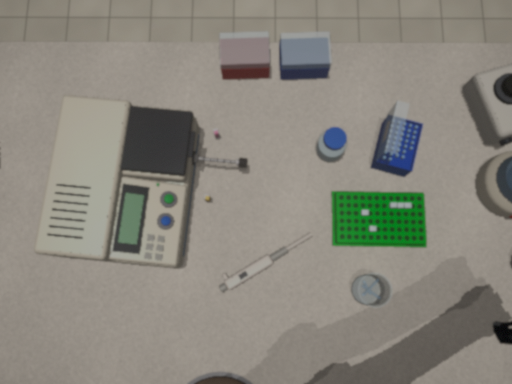

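The top view shows the knob at about (243,163), the READ key at (169,199), ZERO at (166,221), and the cuvettes at (217,135) and (208,199). Next I'll turn these into positions.

```bash
python3 - <<'E'
from h import *
for n,boxes in(('top',dict(knob=(230,150,256,175),keys=(150,185,185,235),cuv=(200,125,225,210))),('side',dict(knob=(222,180,245,215),keys=(240,225,290,255)))):
    z=np.load(n+'0.npz');P=z['P'];im=z['im'];hsv=cv2.cvtColor(im,cv2.COLOR_RGB2HSV)
    def rep(l,box,m):
        x0,y0,x1,y1=box;M=np.zeros(m.shape,bool);M[y0:y1,x0:x1]=1;m=m&M&(P[...,2]>-.05)
        q=P[m]; v,u=np.nonzero(m)
        print(n,l,len(q),np.median(q,0).round(4),'px',u.mean().round(1),v.mean().round(1),'min',q.min(0).round(4),'max',q.max(0).round(4))
    H,S,V=hsv[...,0],hsv[...,1],hsv[...,2]
    rep('knob',boxes['knob'],(V<70)&(P[...,2]>.03))
    rep('read',boxes['keys'],(H>45)&(H<85)&(S>100))
    rep('zero',boxes['keys'],(H>95)&(H<130)&(S>100))
    if n=='top':
        rep('pink',(210,125,225,142),(P[...,2]>.02)); rep('orange',(202,190,215,207),(P[...,2]>.02))
        # instrument top outline
        m=(P[...,2]>.06)&(P[...,1]>0.05); 
        m[:, 225:]=0; m[:85]=0;m[280:]=0
        m=cv2.morphologyEx(m.astype(np.uint8),cv2.MORPH_OPEN,np.ones((15,15)))>0
        m2=m&(P[...,2]>.13); print('rect all',cv2.minAreaRect(P[m][:,:2].astype(np.float32)),'rect high',cv2.minAreaRect(P[m2][:,:2].astype(np.float32)))
    if n=='top':
        # rod line
        M=(P[...,2]>.045)&(P[...,2]<.09); M[:,:200]=0;M[:150]=0;M[178:]=0;M[:,256:]=0
        q=P[M]; print('rod',len(q),cv2.fitLine(q[:,:2].astype(np.float32),cv2.DIST_HUBER,0,.001,.001).ravel())
E
```

```text
top knob 50 [ 0.5958 -0.0494  0.0738] px 242.3 162.7 min [ 0.5888 -0.0564  0.0636] max [ 0.6069 -0.0423  0.0808]
top read 59 [0.5044 0.1131 0.1117] px 168.4 198.3 min [0.496  0.1044 0.1066] max [0.5134 0.1227 0.1162]
top zero 65 [0.4547 0.1176 0.1109] px 165.2 220.3 min [ 0.3162 -0.0854  0.1047] max [0.4645 0.1274 1.1542]
top pink 43 [0.6818 0.0163 0.0426] px 215.6 132.0 min [ 0.3162 -0.0854  0.0201] max [0.6918 0.0245 1.1542]
top orange 40 [0.52   0.0343 0.0432] px 206.8 197.2 min [0.5143 0.0286 0.0215] max [0.5275 0.0415 0.048 ]
rect all ((0.5444194674491882, 0.2190319001674652), (0.3068314790725708, 0.3595349192619324), 84.67929077148438) rect high ((0.5445101261138916, 0.21895822882652283), (0.30681800842285156, 0.359491765499115), 84.72969818115234)
rod 225 [ 0.10798121  0.99415296  0.6018657  -0.01672554]
side knob 63 [ 0.5938 -0.0399  0.0815] px 229.4 201.1 min [ 0.567  -0.0561  0.0691] max [0.609  0.0847 0.1456]
side read 41 [0.5049 0.1177 0.1125] px 254.6 237.0 min [0.4959 0.1073 0.1097] max [0.5141 0.1253 0.1178]
side zero 49 [0.4548 0.122  0.1127] px 274.0 241.8 min [0.4452 0.1119 0.1072] max [0.4654 0.1293 0.1174]
```

Emit:
{"op": "send_rows", "data": {
  "targets": [
    {"jaw": 1,"x": 0.035,"y": -0.019,"z": 0,"roll": -0.12},
    {"jaw": 1,"x": 0.07,"y": -0.038,"z": 0,"roll": -0.24},
    {"jaw": 1,"x": 0.105,"y": -0.057,"z": 0,"roll": -0.36},
    {"jaw": 1,"x": 0.14,"y": -0.076,"z": 0,"roll": -0.48},
    {"jaw": 1,"x": 0.175,"y": -0.095,"z": 0,"roll": -0.6}
  ],
  "grip_force": 20
}}

```text
t: 0.52
ee_pos: [0.3825, -0.4052, 0.248]
tool_rot: [0.868, 0.497, -0.0, -0.0]
force: [1.2, -0.1, 0.0]
width: 0.0258
finger_force: 0.0
```

Emit:
{"op": "send_rows", "data": {
  "targets": [
    {"jaw": 1,"x": 0.04,"y": 0.004,"z": 0,"roll": -0.09},
    {"jaw": 1,"x": 0.08,"y": 0.008,"z": 0,"roll": -0.18},
    {"jaw": 1,"x": 0.12,"y": 0.012,"z": 0,"roll": -0.27},
    {"jaw": 1,"x": 0.16,"y": 0.016,"z": 0,"roll": -0.36},
    {"jaw": 1,"x": 0.2,"y": 0.02,"z": 0,"roll": -0.444}
  ]
}}

```text
t: 0.93
ee_pos: [0.5019, -0.2435, 0.2482]
tool_rot: [0.737, 0.675, -0.0, -0.0]
force: [1.5, -0.2, -0.3]
width: -0.0001
finger_force: 0.0
```

Emit:
{"op": "send_rows", "data": {
  "targets": [
    {"jaw": 1,"x": 0.03,"y": 0.018,"z": 0,"roll": 0},
    {"jaw": 1,"x": 0.06,"y": 0.037,"z": 0.01,"roll": 0},
    {"jaw": 1,"x": 0.09,"y": 0.056,"z": 0.03,"roll": 0},
    {"jaw": 1,"x": 0.115,"y": 0.075,"z": 0.05,"roll": 0},
    {"jaw": 1,"x": 0.115,"y": 0.075,"z": 0.05,"roll": 0}
  ]
}}

```text
t: 1.35
ee_pos: [0.5879, -0.1299, 0.1942]
tool_rot: [0.736, 0.677, 0.001, -0.003]
force: [-0.8, -0.1, 0.2]
width: -0.0002
finger_force: 0.0
```

```bash
python3 - <<'E'
from h import *
print(ctrl.get_state()['ee_pos'],viewer.camera_params('wrist'))
for n in('wrist','top'):
    s,p,im,d=cap(n); cv2.imwrite(f'pics/{n}1.png',im[...,::-1]); np.savez(f'{n}1.npz',P=cloud(s,p,d),im=im)
E
```

```text
[ 0.58791399 -0.12994169  0.19415035] {'vertical_fov': 64.12910169305553, 'cx': 248.5095349045909, 'cy': 186.59238728135088, 'tool_from_camera': array([[ 1.05137151e-04, -9.48010086e-01, -3.18240263e-01,
         8.16152401e-02],
       [ 9.99999994e-01,  1.00522295e-04,  3.09231803e-05,
         2.97950586e-04],
       [ 2.67475470e-06, -3.18240265e-01,  9.48010092e-01,
        -1.24820157e-01],
       [ 0.00000000e+00,  0.00000000e+00,  0.00000000e+00,
         1.00000000e+00]])}
```

View pics/wrist1.png

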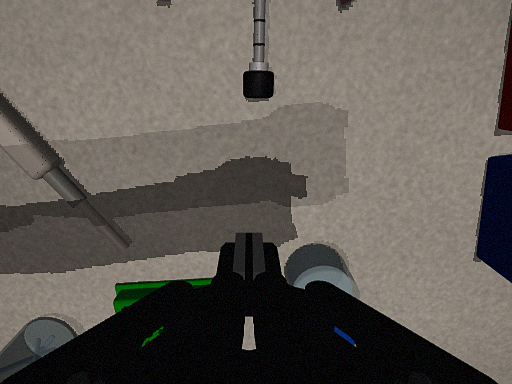

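The wrist view shows the knob at (258,85), with the rod running straight up, so the tool is aligned with the push axis. I'll measure it from here.

```bash
python3 - <<'E'
from h import *
z=np.load('wrist1.npz');P=z['P'];im=z['im'];s=ctrl.get_state()
T=R.from_quat(s['tool_rot']).as_matrix();print(T.round(3))
V=im.max(2);m=np.zeros(V.shape,bool);m[60:110,235:285]=1
k=m&(P[...,2]>.03)&(V<70);q=P[k];t=(q-s['ee_pos'])@T
print(len(q),'world',q.mean(0),q.min(0),q.max(0));print('tool',np.percentile(t,[2,50,98],axis=0).round(4))
m[:]=0;m[0:60,245:275]=1
q=P[m&(P[...,2]>.04)];print(len(q),cv2.fitLine(q[:,:2].astype(np.float32),cv2.DIST_HUBER,0,.001,.001).ravel(),q[:,2].max())
v,u=np.nonzero(k);print(u.min(),u.max(),v.min(),v.max())
for b in range(84,106,2): print(b,((P[b,258]-s['ee_pos'])@T).round(4),V[b,258])
E
```

```text
[[ 0.089  0.996 -0.003]
 [ 0.996 -0.089  0.001]
 [ 0.001 -0.003 -1.   ]]
828 world [ 0.60159961 -0.04848451  0.07425017] [ 0.58955579 -0.05940813  0.06365795] [ 0.61416123 -0.03119429  0.3193772 ]
tool [[ 0.0786 -0.0035  0.1199]
 [ 0.0881  0.0079  0.1227]
 [ 0.0981  0.0194  0.132 ]]
652 [ 0.10330923  0.9946493   0.6053085  -0.01093264] 0.31937719941447873
243 273 60 97
84 [0.0881 0.008  0.1214] 22
86 [0.0866 0.008  0.1216] 23
88 [0.0852 0.008  0.1207] 19
90 [0.0837 0.0081 0.1213] 25
92 [0.0823 0.0081 0.1206] 18
94 [0.0808 0.0081 0.1217] 23
96 [0.0794 0.0081 0.1215] 15
98 [0.075  0.0103 0.1971] 60
100 [0.073  0.0104 0.1978] 66
102 [0.0711 0.0104 0.1981] 145
104 [0.0691 0.0105 0.1989] 146
```

Emit:
{"op": "send_rows", "data": {
  "targets": [
    {"jaw": 1,"x": 0,"y": 0.008,"z": 0.035,"roll": 0},
    {"jaw": 1,"x": 0.01,"y": 0.008,"z": 0.07,"roll": 0},
    {"jaw": 1,"x": 0.025,"y": 0.008,"z": 0.105,"roll": 0},
    {"jaw": 1,"x": 0.04,"y": 0.008,"z": 0.136,"roll": 0},
    {"jaw": 1,"x": 0.048,"y": 0.008,"z": 0.136,"roll": 0}
  ]
}}

```text
t: 1.87
ee_pos: [0.5947, -0.0904, 0.0571]
tool_rot: [0.739, 0.674, -0.003, -0.003]
force: [-0.8, -0.1, 0.7]
width: 0.0001
finger_force: 0.0
```

```bash
cat > m.py <<'E'
from h import *
s,p,im,d=cap('wrist');P=cloud(s,p,d);T=R.from_quat(s['tool_rot']).as_matrix()
t=(P-s['ee_pos'])@T;V=im.max(2);z=P[...,2]
m=(V<70)&(z>.068)&(z<.085)&(abs(t[...,1])<.02)&(t[...,0]>0.0)
q=t[m];print(s['ee_pos'],s['force'],len(q),np.percentile(q,[1,5,50,99],axis=0).round(4) if len(q) else '')
cv2.imwrite('pics/w_now.png',im[...,::-1])
E
python3 m.py
```

```text
[ 0.59474099 -0.09037473  0.05705908] [-0.84387043 -0.13558353  0.71877276] 4397 [[ 0.0024 -0.017  -0.0277]
 [ 0.0065 -0.0089 -0.0266]
 [ 0.039   0.0022 -0.0178]
 [ 0.1021  0.0174 -0.0111]]
```

View pics/w_now.png

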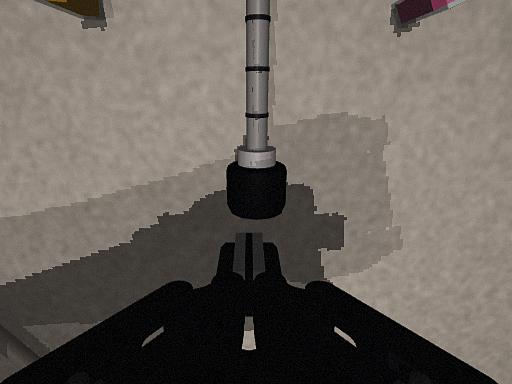

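The knob's near edge is at row 217, centred on column 257. The closed fingertips are at column 249, about 3 mm off in y.

```bash
cat > k.py <<'E'
from h import *
s,p,im,d=cap('wrist');P=cloud(s,p,d);T=R.from_quat(s['tool_rot']).as_matrix()
t=(P-s['ee_pos'])@T;V=im.max(2)
print('ee',s['ee_pos'].round(4),'F',s['force'].round(2), 't',s['t'])
col=t[:,250:265];dk=V[:,250:265]<60
for v in range(10,262,2 if 0 else 6): print(v,np.median(t[v,250:265],0).round(4),np.median(P[v,250:265],0).round(4),int(np.median(V[v,250:265])))
E
python3 k.py
```

```text
ee [ 0.5967 -0.0886  0.0603] F [0.74 1.78 1.78] t 1.9167
10 [ 0.1053  0.0032 -0.0073] [0.6094 0.0159 0.0677] 106
16 [ 0.1035  0.0032 -0.0074] [0.6093 0.0141 0.0678] 105
22 [ 0.1016  0.0032 -0.0078] [0.6092 0.0124 0.0681] 86
28 [ 0.0998  0.0032 -0.0074] [0.609  0.0104 0.0678] 119
34 [ 0.098   0.0032 -0.0072] [0.6089 0.0086 0.0676] 112
40 [ 0.0961  0.0032 -0.0073] [0.6087 0.0068 0.0676] 108
46 [ 0.0942  0.0033 -0.0071] [0.6086 0.0048 0.0675] 112
52 [ 0.0922  0.0033 -0.0071] [0.6084 0.0029 0.0675] 112
58 [ 0.0903  0.0033 -0.0073] [0.6082 0.001  0.0677] 113
64 [ 0.0883  0.0033 -0.0071] [ 0.6081 -0.001   0.0674] 111
70 [ 0.0863  0.0033 -0.0073] [ 0.6079 -0.003   0.0676] 108
76 [ 0.0842  0.0033 -0.0076] [ 0.6077 -0.005   0.068 ] 16
82 [ 0.0822  0.0034 -0.0071] [ 0.6076 -0.0071  0.0674] 112
88 [ 0.0801  0.0034 -0.0071] [ 0.6074 -0.0091  0.0674] 112
94 [ 0.078   0.0034 -0.0071] [ 0.6072 -0.0112  0.0674] 112
100 [ 0.0759  0.0035 -0.0076] [ 0.6071 -0.0134  0.0679] 113
106 [ 0.0738  0.0034 -0.0075] [ 0.6069 -0.0155  0.0679] 114
112 [ 0.0716  0.0035 -0.0074] [ 0.6067 -0.0176  0.0678] 115
118 [ 0
[... 725 characters left out ...]
35 -0.0154] [ 0.6043 -0.0456  0.0757] 15
196 [ 0.0412  0.0035 -0.0156] [ 0.6041 -0.048   0.0759] 15
202 [ 0.0386  0.0036 -0.0152] [ 0.6039 -0.0506  0.0755] 12
208 [ 0.0361  0.0036 -0.0153] [ 0.6037 -0.053   0.0756] 12
214 [ 0.0336  0.0036 -0.0152] [ 0.6035 -0.0555  0.0755] 9
220 [-0.0041  0.0059  0.0608] [ 6.021e-01 -9.330e-02 -6.000e-04] 49
226 [-0.0084  0.006   0.0608] [ 6.016e-01 -9.760e-02 -5.000e-04] 63
232 [-0.0131  0.006   0.0612] [ 0.6012 -0.102  -0.001 ] 57
238 [0.0106 0.0044 0.0083] [ 0.6021 -0.0784  0.0519] 40
244 [0.0107 0.0043 0.0023] [ 0.6019 -0.0783  0.058 ] 39
250 [ 0.0107  0.0041 -0.0033] [ 0.6018 -0.0782  0.0635] 38
256 [ 0.0106  0.004  -0.0081] [ 0.6017 -0.0784  0.0683] 39
```

Emit:
{"op": "send_rows", "data": {
  "targets": [
    {"jaw": 1,"x": 0.008,"y": 0.0035,"z": 0,"roll": 0},
    {"jaw": 1,"x": 0.016,"y": 0.0035,"z": 0,"roll": 0},
    {"jaw": 1,"x": 0.016,"y": 0.0035,"z": 0,"roll": 0},
    {"jaw": 1,"x": 0.016,"y": 0.0035,"z": 0,"roll": 0}
  ]
}}

```text
t: 2.3
ee_pos: [0.6049, -0.0748, 0.064]
tool_rot: [0.739, 0.674, 0.001, 0.001]
force: [-0.5, -0.6, 0.2]
width: 0.0003
finger_force: 0.0
```

```bash
cat > k.py <<'E'
from h import *
s,p,im,d=cap('wrist');P=cloud(s,p,d);T=R.from_quat(s['tool_rot']).as_matrix()
t=(P-s['ee_pos'])@T;V=im.max(2)
U=np.array([.0925,.9957,0])
c=slice(242,257);tx=np.median(t[:,c],1);pw=np.median(P[:,c],1);I=np.median(V[:,c],1)
kn=(I<30)&(tx[:,2]<-.010)&(tx[:,0]>0.008)&(np.arange(384)<262)&(pw[:,2]>.070)
fi=(np.arange(384)>236)&(np.arange(384)<258)
v=np.nonzero(kn)[0]
print('t',s['t'],'ee',s['ee_pos'].round(4),'F',s['force'].round(2),'Fpush',(s['force']@U).round(2))
if len(v): b=v.max();print('knob near edge row',b,tx[b].round(4),pw[b].round(4),'along',(pw[b]@U).round(4))
print('finger face x',np.median(tx[fi,0]).round(4),'along',np.median(pw[fi]@U).round(4))
rr=[(i,round(float(pw[i]@U),4)) for i in range(1,383) if I[i]<80 and pw[i,2]>.06 and pw[i,2]<.07 and I[i]<=I[i-1] and I[i]<I[i+1]]
print('rings',rr)
cv2.imwrite('pics/w_now.png',im[...,::-1])
E
python3 k.py; python3 k.py
```

```text
t 2.3 ee [ 0.6049 -0.0748  0.064 ] F [-0.5  -0.59  0.24] Fpush -0.63
knob near edge row 261 [ 0.0109  0.0003 -0.0125] [ 0.6063 -0.064   0.0765] along -0.0077
finger face x 0.0111 along -0.0076
rings [(182, 0.0231), (186, 0.0228), (250, -0.0079)]
t 2.35 ee [ 0.6045 -0.0753  0.0635] F [-0.28 -0.28  0.26] Fpush -0.3
knob near edge row 261 [ 0.0105  0.0005 -0.012 ] [ 0.606  -0.0649  0.0755] along -0.0085
finger face x 0.011 along -0.0081
rings [(181, 0.023), (183, 0.0229), (185, 0.023), (246, -0.0082), (248, -0.0083), (251, -0.0083)]
```

```bash
sed -i 's/(np.arange(384)<262)/(np.arange(384)<236)/; s/^rr=.*/D=(I<70)\&(pw[:,2]>.06)\&(pw[:,2]<.0705)\&(np.arange(384)<230);n,L,st,ce=cv2.connectedComponentsWithStats(D.astype(np.uint8)[:,None]);rr=[(round(c[1],1),round(float(np.interp(c[1],range(384),pw@U)),4)) for c in ce[1:]]/' k.py; python3 k.py; python3 k.py
```

```text
t 2.4 ee [ 0.6042 -0.0756  0.0632] F [-0.15 -0.4   0.54] Fpush -0.41
knob near edge row 235 [ 0.0225  0.0005 -0.0115] [ 0.6068 -0.0531  0.0747] along 0.0033
finger face x 0.011 along -0.0085
rings [(np.float64(182.5), 0.0229), (np.float64(200.0), 0.0169)]
t 2.45 ee [ 0.604  -0.0756  0.0629] F [-0.35 -0.03 -0.79] Fpush -0.07
knob near edge row 235 [ 0.0226  0.0005 -0.0117] [ 0.6067 -0.0532  0.0745] along 0.0032
finger face x 0.0109 along -0.0084
rings [(np.float64(182.5), 0.0231)]
```

```bash
cat > k.py <<'E'
from h import *
s,p,im,d=cap('wrist');P=cloud(s,p,d);T=R.from_quat(s['tool_rot']).as_matrix()
t=(P-s['ee_pos'])@T;V=im.max(2);U=np.array([.0925,.9957,0])
c=slice(241,258);tx=np.median(t[:,c],1);pw=np.median(P[:,c],1);I=np.median(V[:,c],1)
r=np.arange(384);fi=(r>236)&(r<258)
print('t',round(s['t'],2),'ee',s['ee_pos'].round(4),'along',(s['ee_pos']@U).round(4),'F',s['force'].round(2),'Fpush',(s['force']@U).round(2))
print('finger face tool x',np.median(tx[fi,0]).round(4))
k=(I<32)&(pw[:,2]>.0715)&(tx[:,0]>.0125)&(r<250);v=np.nonzero(k)[0]
print('knob far tool x',tx[v.min(),0].round(4),'near',tx[v.max(),0].round(4),'far along',(pw[v.min()]@U).round(4),'near along',(pw[v.max()]@U).round(4),'rows',v.min(),v.max(),'top z',pw[v,2].mean().round(4))
D=(I<75)&(r<v.min()-8)
n,L,st,ce=cv2.connectedComponentsWithStats(D.astype(np.uint8)[:,None])
print('rings',[(round(float(q[1]),1),round(float(np.interp(q[1],r,pw@U)),4)) for q in ce[1:]])
cv2.imwrite('pics/w_now.png',im[...,::-1])
E
python3 k.py
```

```text
t 2.5 ee [ 0.6039 -0.0756  0.0627] along -0.0194 F [-0.41  0.48  0.99] Fpush 0.44
finger face tool x 0.0109
knob far tool x 0.0364 near 0.0174 far along 0.0169 near along -0.002 rows 202 246 top z 0.0745
rings [(20.0, 0.0948), (161.0, 0.016), (177.0, 0.0054)]
```

View pics/w_now.png

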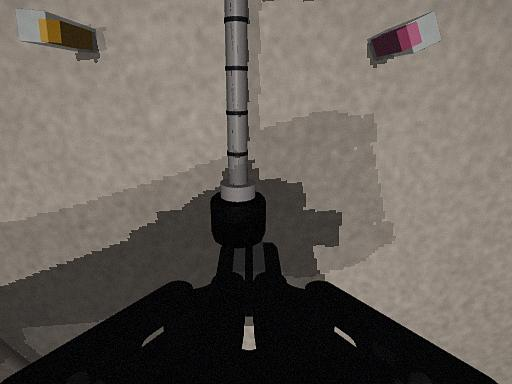

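The knob is centred on column 238 and the fingers on 249, about 4 mm off the other way because the arm was still settling. The gap to the knob is about 6.5 mm.

Emit:
{"op": "send_rows", "data": {
  "targets": [
    {"jaw": 1,"x": 0,"y": -0.002,"z": 0,"roll": 0},
    {"jaw": 1,"x": 0,"y": -0.004,"z": 0,"roll": 0},
    {"jaw": 1,"x": 0,"y": -0.004,"z": 0,"roll": 0},
    {"jaw": 1,"x": 0,"y": -0.004,"z": 0,"roll": 0},
    {"jaw": 1,"x": 0,"y": -0.004,"z": 0,"roll": 0}
  ]
}}

```text
t: 2.97
ee_pos: [0.5999, -0.0746, 0.0623]
tool_rot: [0.739, 0.674, -0.0, -0.0]
force: [-0.3, -0.1, 0.5]
width: 0.0003
finger_force: 0.0
```

```bash
cat >> k.py <<'E'
b=(V<32)&(P[...,2]>.0665)&(P[...,2]<.09)&(t[...,0]>.02);b[260:]=0
print('knob centre col',np.nonzero(b)[1].min()/2+np.nonzero(b)[1].max()/2,'tool y',np.median(t[b][:,1]).round(4))
E
python3 k.py
```

```text
t 2.97 ee [ 0.5999 -0.0746  0.0623] along -0.0188 F [-0.29 -0.07  0.5 ] Fpush -0.1
finger face tool x 0.0181
knob far tool x 0.0357 near 0.0166 far along 0.017 near along -0.0021 rows 204 249 top z 0.0754
rings [(20.0, 0.0837), (69.5, 0.0677), (114.5, 0.0518), (155.5, 0.0359), (187.0, 0.023)]
knob centre col 247.5 tool y -0.0003
```

Emit:
{"op": "send_rows", "data": {
  "targets": [
    {"jaw": 1,"x": 0.003,"y": 0,"z": 0,"roll": 0},
    {"jaw": 1,"x": 0.006,"y": 0,"z": 0,"roll": 0},
    {"jaw": 1,"x": 0.009,"y": 0,"z": 0,"roll": 0},
    {"jaw": 1,"x": 0.012,"y": 0,"z": 0,"roll": 0},
    {"jaw": 1,"x": 0.012,"y": 0,"z": 0,"roll": 0}
  ]
}}

```text
t: 3.43
ee_pos: [0.6011, -0.0615, 0.0623]
tool_rot: [0.739, 0.674, 0.0, -0.0]
force: [0.8, 0.5, 0.7]
width: -0.0
finger_force: 0.0
```

```bash
python3 k.py
```

```text
t 3.43 ee [ 0.6011 -0.0615  0.0623] along -0.0056 F [0.8  0.54 0.69] Fpush 0.62
finger face tool x 0.0181
knob far tool x 0.0312 near 0.0169 far along 0.0255 near along 0.0113 rows 214 249 top z 0.0753
rings [(35.0, 0.0922), (83.0, 0.0762), (127.0, 0.0602), (167.0, 0.0444), (198.0, 0.0314)]
knob centre col 247.0 tool y -0.0003
```

Emit:
{"op": "send_rows", "data": {
  "targets": [
    {"jaw": 1,"x": 0.0035,"y": 0,"z": 0,"roll": 0},
    {"jaw": 1,"x": 0.007,"y": 0,"z": 0,"roll": 0},
    {"jaw": 1,"x": 0.01,"y": 0,"z": 0,"roll": 0},
    {"jaw": 1,"x": 0.013,"y": 0,"z": 0,"roll": 0},
    {"jaw": 1,"x": 0.013,"y": 0,"z": 0,"roll": 0}
  ]
}}

```text
t: 3.9
ee_pos: [0.6022, -0.0493, 0.0623]
tool_rot: [0.739, 0.674, -0.0, 0.0]
force: [-0.3, -1.2, 0.4]
width: -0.0
finger_force: 0.8
```

```bash
python3 k.py
```

```text
t 3.9 ee [ 0.6022 -0.0493  0.0623] along 0.0066 F [-0.28 -1.19  0.42] Fpush -1.21
finger face tool x 0.0179
knob far tool x 0.0308 near 0.0174 far along 0.0373 near along 0.024 rows 215 249 top z 0.0753
rings [(6.5, 0.1134), (36.0, 0.1041), (84.0, 0.0881), (128.0, 0.0721), (168.5, 0.0559), (199.0, 0.0433)]
knob centre col 247.0 tool y -0.0003
```

Emit:
{"op": "send_rows", "data": {
  "targets": [
    {"jaw": 1,"x": 0.003,"y": 0,"z": 0,"roll": 0},
    {"jaw": 1,"x": 0.006,"y": 0,"z": 0,"roll": 0},
    {"jaw": 1,"x": 0.009,"y": 0,"z": 0,"roll": 0},
    {"jaw": 1,"x": 0.012,"y": 0,"z": 0,"roll": 0},
    {"jaw": 1,"x": 0.012,"y": 0,"z": 0,"roll": 0}
  ]
}}

```text
t: 4.37
ee_pos: [0.6034, -0.0368, 0.0623]
tool_rot: [0.739, 0.674, 0.0, -0.0]
force: [-0.8, -1.4, -0.1]
width: -0.0001
finger_force: 0.4
```

```bash
python3 k.py
```

```text
t 4.37 ee [ 0.6034 -0.0368  0.0623] along 0.0192 F [-0.78 -1.41 -0.14] Fpush -1.48
finger face tool x 0.018
knob far tool x 0.1057 near 0.0171 far along 0.1248 near along 0.0362 rows 0 249 top z 0.0769
rings []
knob centre col 355.0 tool y -0.0002
```

```bash
sed -i 's/&(r<250)/\&(r<250)\&(r>175)/' k.py; python3 k.py
```

```text
t 4.42 ee [ 0.6034 -0.037   0.0623] along 0.0189 F [-0.01  0.47  0.58] Fpush 0.46
finger face tool x 0.018
knob far tool x 0.0308 near 0.0171 far along 0.0497 near along 0.0361 rows 215 249 top z 0.0754
rings [(26.0, 0.1185), (84.0, 0.1005), (128.0, 0.0845), (168.0, 0.0686), (198.5, 0.0558)]
knob centre col 353.5 tool y -0.0002
```

Emit:
{"op": "send_rows", "data": {
  "targets": [
    {"jaw": 1,"x": 0.0025,"y": 0,"z": 0,"roll": 0},
    {"jaw": 1,"x": 0.005,"y": 0,"z": 0,"roll": 0},
    {"jaw": 1,"x": 0.007,"y": 0,"z": 0,"roll": 0},
    {"jaw": 1,"x": 0.009,"y": 0,"z": 0,"roll": 0},
    {"jaw": 1,"x": 0.0095,"y": 0,"z": 0,"roll": 0}
  ]
}}

```text
t: 4.88
ee_pos: [0.6042, -0.027, 0.0623]
tool_rot: [0.739, 0.674, 0.0, -0.0]
force: [0.2, 0.7, -0.2]
width: -0.0003
finger_force: 0.0
```

```bash
python3 k.py
```

```text
t 4.88 ee [ 0.6042 -0.027   0.0623] along 0.029 F [ 0.16  0.65 -0.22] Fpush 0.66
finger face tool x 0.018
knob far tool x 0.0311 near 0.0172 far along 0.0601 near along 0.0461 rows 214 249 top z 0.0753
rings [(42.5, 0.1171), (127.0, 0.0948), (167.5, 0.0787), (198.0, 0.0661)]
knob centre col 222.5 tool y -0.0003
```

```bash
python3 k.py; python3 k.py
```

```text
t 4.93 ee [ 0.6043 -0.0269  0.0623] along 0.0291 F [ 0.08  0.58 -0.49] Fpush 0.58
finger face tool x 0.0179
knob far tool x 0.0338 near 0.017 far along 0.0629 near along 0.0461 rows 208 249 top z 0.0754
rings [(41.0, 0.1172), (120.0, 0.0976), (160.5, 0.0817), (192.0, 0.0688)]
knob centre col 222.5 tool y -0.0003
t 4.98 ee [ 0.6042 -0.0272  0.0623] along 0.0288 F [-0.01  0.73 -0.47] Fpush 0.73
finger face tool x 0.0181
knob far tool x 0.034 near 0.0171 far along 0.0628 near along 0.0458 rows 208 249 top z 0.0755
rings [(40.5, 0.1171), (119.5, 0.0975), (160.5, 0.0815), (192.0, 0.0688)]
knob centre col 222.5 tool y -0.0003
```

The rod snapped to about 45.8 mm, close to the lower limit of 45.5 mm, so I'll nudge it toward the centre of the detent.

Emit:
{"op": "send_rows", "data": {
  "targets": [
    {"jaw": 1,"x": 0.001,"y": 0,"z": 0,"roll": 0},
    {"jaw": 1,"x": 0.002,"y": 0,"z": 0,"roll": 0},
    {"jaw": 1,"x": 0.003,"y": 0,"z": 0,"roll": 0},
    {"jaw": 1,"x": 0.004,"y": 0,"z": 0,"roll": 0},
    {"jaw": 1,"x": 0.0045,"y": 0,"z": 0,"roll": 0}
  ]
}}

```text
t: 5.45
ee_pos: [0.6046, -0.0237, 0.0623]
tool_rot: [0.739, 0.674, -0.0, 0.0]
force: [-0.1, -0.6, -0.3]
width: -0.0001
finger_force: 0.4
```

```bash
python3 k.py; python3 k.py
```

```text
t 5.45 ee [ 0.6046 -0.0237  0.0623] along 0.0324 F [-0.1  -0.65 -0.34] Fpush -0.66
finger face tool x 0.0182
knob far tool x 0.0307 near 0.017 far along 0.0632 near along 0.0495 rows 215 249 top z 0.0753
rings [(45.5, 0.114), (128.0, 0.0977), (168.5, 0.0818), (199.0, 0.0692)]
knob centre col 212.5 tool y -0.0003
t 5.5 ee [ 0.6046 -0.0237  0.0623] along 0.0324 F [ 0.15  0.06 -0.4 ] Fpush 0.07
finger face tool x 0.0181
knob far tool x 0.0309 near 0.017 far along 0.0632 near along 0.0495 rows 215 249 top z 0.0753
rings [(45.5, 0.114), (127.5, 0.098), (168.0, 0.0819), (199.0, 0.0691)]
knob centre col 212.5 tool y -0.0003
```

Emit:
{"op": "send_rows", "data": {
  "targets": [
    {"jaw": 1,"x": 0.0005,"y": 0,"z": 0,"roll": 0},
    {"jaw": 1,"x": 0.001,"y": 0,"z": 0,"roll": 0},
    {"jaw": 1,"x": 0.0015,"y": 0,"z": 0,"roll": 0},
    {"jaw": 1,"x": 0.0015,"y": 0,"z": 0,"roll": 0},
    {"jaw": 1,"x": 0.0015,"y": 0,"z": 0,"roll": 0}
  ]
}}

```text
t: 5.97
ee_pos: [0.6047, -0.0223, 0.0623]
tool_rot: [0.739, 0.674, -0.0, 0.0]
force: [0.6, -1.0, -0.2]
width: 0.0
finger_force: 0.4
```

```bash
python3 k.py
```

```text
t 5.97 ee [ 0.6047 -0.0223  0.0623] along 0.0337 F [ 0.61 -0.96 -0.16] Fpush -0.9
finger face tool x 0.018
knob far tool x 0.0308 near 0.0172 far along 0.0645 near along 0.051 rows 215 249 top z 0.0753
rings [(47.5, 0.1153), (128.0, 0.0992), (168.5, 0.083), (199.0, 0.0704)]
knob centre col 213.5 tool y -0.0003
```

Emit:
{"op": "send_rows", "data": {
  "targets": [
    {"jaw": 1,"x": -0.005,"y": 0,"z": 0,"roll": 0},
    {"jaw": 1,"x": -0.01,"y": 0,"z": 0,"roll": 0},
    {"jaw": 1,"x": -0.015,"y": 0,"z": 0,"roll": 0},
    {"jaw": 1,"x": -0.015,"y": 0,"z": 0,"roll": 0},
    {"jaw": 1,"x": -0.015,"y": 0,"z": 0,"roll": 0}
  ]
}}

```text
t: 6.43
ee_pos: [0.6033, -0.038, 0.0623]
tool_rot: [0.739, 0.673, -0.0, 0.0]
force: [0.4, 0.6, 0.4]
width: 0.0003
finger_force: 0.0
```

```bash
python3 k.py; python3 k.py
```

```text
t 6.43 ee [ 0.6033 -0.038   0.0623] along 0.018 F [0.39 0.55 0.39] Fpush 0.59
finger face tool x 0.0108
knob far tool x 0.0466 near 0.0278 far along 0.0646 near along 0.0458 rows 179 225 top z 0.0755
rings [(24.5, 0.1181), (85.0, 0.0991), (128.5, 0.0833), (161.5, 0.0705)]
knob centre col 353.5 tool y -0.0003
t 6.48 ee [ 0.6033 -0.0375  0.0623] along 0.0185 F [-0.24  0.87 -0.33] Fpush 0.84
finger face tool x 0.0108
knob far tool x 0.0459 near 0.0272 far along 0.0645 near along 0.0457 rows 180 226 top z 0.0755
rings [(25.0, 0.1183), (86.0, 0.0993), (130.0, 0.0832), (163.0, 0.0705)]
knob centre col 354.5 tool y -0.0003
```

Emit:
{"op": "send_rows", "data": {
  "targets": [
    {"jaw": 1,"x": 0,"y": 0,"z": -0.03,"roll": 0},
    {"jaw": 1,"x": 0,"y": 0,"z": -0.065,"roll": 0},
    {"jaw": 1,"x": 0,"y": 0,"z": -0.1,"roll": 0},
    {"jaw": 1,"x": 0,"y": -0.01,"z": -0.14,"roll": 0},
    {"jaw": 1,"x": 0.01,"y": -0.035,"z": -0.15,"roll": 0}
  ]
}}

```text
t: 6.95
ee_pos: [0.5737, -0.0254, 0.2183]
tool_rot: [0.74, 0.673, 0.003, 0.004]
force: [1.0, 0.4, 0.8]
width: -0.0003
finger_force: 0.0
```

Emit:
{"op": "send_rows", "data": {
  "targets": [
    {"jaw": 1,"x": 0.025,"y": -0.025,"z": 0,"roll": 0},
    {"jaw": 1,"x": 0.05,"y": -0.05,"z": 0,"roll": 0},
    {"jaw": 1,"x": 0.078,"y": -0.072,"z": 0,"roll": 0},
    {"jaw": 1,"x": 0.078,"y": -0.072,"z": 0,"roll": 0},
    {"jaw": 1,"x": 0.078,"y": -0.072,"z": 0,"roll": 0}
  ]
}}

```text
t: 7.37
ee_pos: [0.504, 0.0624, 0.2129]
tool_rot: [0.737, 0.676, 0.0, 0.0]
force: [0.6, -0.4, 0.9]
width: 0.0005
finger_force: 0.0
```

```bash
cat > g.py <<'E'
from h import *
s,p,im,d=cap('wrist');P=cloud(s,p,d);T=R.from_quat(s['tool_rot']).as_matrix()
t=(P-s['ee_pos'])@T;hsv=cv2.cvtColor(im,cv2.COLOR_RGB2HSV);H,S,V=cv2.split(hsv)
print(s['t'],s['ee_pos'].round(4),s['force'].round(2))
for n,a,b in(('read',45,85),('zero',95,130)):
    m=((H>a)&(H<b)&(S>90)&(V>40)&(P[...,2]>.095)&(P[...,2]<.125)).astype(np.uint8)
    k,L,st,ce=cv2.connectedComponentsWithStats(m)
    if k<2: continue
    i=1+st[1:,4].argmax();q=t[L==i];print(n,st[i],ce[i].round(1),'tool med',np.median(q,0).round(4),'mid',((q.min(0)+q.max(0))/2).round(4),'world',np.median(P[L==i],0).round(4))
cv2.imwrite('pics/w_key.png',im[...,::-1])
E
python3 g.py
```

```text
7.3667 [0.504  0.0624 0.2129] [ 0.59 -0.41  0.89]
read [231 109  30  31 696] [245.4 124.1] tool med [ 0.0537 -0.0022  0.102 ] mid [ 0.0525 -0.002   0.1056] world [0.5069 0.1161 0.1109]
zero [164 108  31  32 726] [178.4 123.7] tool med [ 0.0539 -0.0508  0.1021] mid [ 0.0526 -0.0523  0.1064] world [0.4582 0.1206 0.1108]
```

View pics/w_key.png

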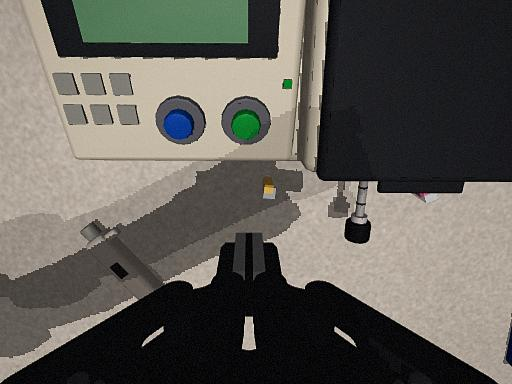

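READ is at (245,124), ZERO at (178,124), and the fingertips are at (249,240). I'll put the fingertip's rear edge just past the centre of READ.

Emit:
{"op": "send_rows", "data": {
  "targets": [
    {"jaw": 1,"x": 0.03,"y": -0.002,"z": 0,"roll": 0},
    {"jaw": 1,"x": 0.045,"y": -0.002,"z": 0.03,"roll": 0},
    {"jaw": 1,"x": 0.045,"y": -0.002,"z": 0.06,"roll": 0},
    {"jaw": 1,"x": 0.045,"y": -0.002,"z": 0.072,"roll": 0},
    {"jaw": 1,"x": 0.045,"y": -0.002,"z": 0.072,"roll": 0}
  ]
}}

```text
t: 7.83
ee_pos: [0.5058, 0.1038, 0.137]
tool_rot: [0.739, 0.673, -0.002, -0.001]
force: [-0.1, -0.2, 0.3]
width: -0.0004
finger_force: 0.0
```

```bash
python3 g.py
```

```text
7.8333 [0.5058 0.1038 0.137 ] [-0.12 -0.19  0.34]
read [ 228  198   41   35 1171] [248.1 215.8] tool med [0.0147 0.     0.0261] mid [ 0.0108 -0.      0.0307] world [0.5071 0.1184 0.1109]
zero [ 138  197   42   40 1275] [158.  216.6] tool med [ 0.014  -0.0485  0.0267] mid [ 0.0095 -0.051   0.0311] world [0.4587 0.1222 0.1106]
```

View pics/w_key.png

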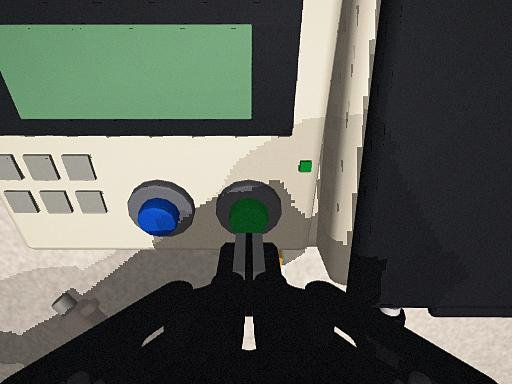

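The fingertip is in line with READ (key at (248,216), finger column 249). I'll move 5 mm further in x and descend gradually.

Emit:
{"op": "send_rows", "data": {
  "targets": [
    {"jaw": 1,"x": 0.005,"y": 0,"z": 0,"roll": 0},
    {"jaw": 1,"x": 0.005,"y": 0,"z": 0.003,"roll": 0},
    {"jaw": 1,"x": 0.005,"y": 0,"z": 0.006,"roll": 0},
    {"jaw": 1,"x": 0.005,"y": 0,"z": 0.009,"roll": 0},
    {"jaw": 1,"x": 0.005,"y": 0,"z": 0.009,"roll": 0}
  ]
}}

```text
t: 8.3
ee_pos: [0.5074, 0.1099, 0.1312]
tool_rot: [0.739, 0.674, -0.0, 0.0]
force: [-0.8, 1.1, -0.6]
width: 0.0
finger_force: 0.0
```

Emit:
{"op": "send_rows", "data": {
  "targets": [
    {"jaw": 1,"x": 0,"y": 0,"z": 0.0015,"roll": 0},
    {"jaw": 1,"x": 0,"y": 0,"z": 0.003,"roll": 0},
    {"jaw": 1,"x": 0,"y": 0,"z": 0.003,"roll": 0}
  ]
}}

```text
t: 8.55
ee_pos: [0.5077, 0.1104, 0.1284]
tool_rot: [0.739, 0.674, 0.0, 0.0]
force: [-0.2, 0.2, 2.4]
width: 0.0
finger_force: 0.9
```

Emit:
{"op": "send_rows", "data": {
  "targets": [
    {"jaw": 1,"x": 0,"y": 0,"z": 0.001,"roll": 0},
    {"jaw": 1,"x": 0,"y": 0,"z": 0.002,"roll": 0},
    {"jaw": 1,"x": 0,"y": 0,"z": 0.002,"roll": 0}
  ]
}}

```text
t: 8.8
ee_pos: [0.5078, 0.1105, 0.1264]
tool_rot: [0.739, 0.674, 0.0, 0.0]
force: [-0.2, 2.1, 4.4]
width: 0.0001
finger_force: 1.5
```

Emit:
{"op": "send_rows", "data": {
  "targets": [
    {"jaw": 1,"x": 0,"y": 0,"z": 0.001,"roll": 0},
    {"jaw": 1,"x": 0,"y": 0,"z": 0.002,"roll": 0},
    {"jaw": 1,"x": 0,"y": 0,"z": 0.002,"roll": 0}
  ]
}}

```text
t: 9.05
ee_pos: [0.5078, 0.1106, 0.1247]
tool_rot: [0.739, 0.674, 0.0, 0.0]
force: [-0.4, 1.5, 7.5]
width: -0.0002
finger_force: 3.3
```

Emit:
{"op": "send_rows", "data": {
  "targets": [
    {"jaw": 1,"x": 0,"y": 0,"z": 0.001,"roll": 0},
    {"jaw": 1,"x": 0,"y": 0,"z": 0.002,"roll": 0},
    {"jaw": 1,"x": 0,"y": 0,"z": 0.002,"roll": 0}
  ]
}}

```text
t: 9.3
ee_pos: [0.508, 0.1107, 0.1241]
tool_rot: [0.739, 0.674, 0.001, 0.001]
force: [-5.9, -0.3, 21.9]
width: 0.0001
finger_force: 10.8
```

```bash
python3 g.py
```

```text
9.3 [0.508  0.1107 0.1241] [-5.94 -0.29 21.9 ]
read [224 219  42  24 534] [243.  229.2] tool med [ 0.0111 -0.003   0.0174] mid [ 0.0087 -0.0018  0.015 ] world [0.5063 0.1219 0.1068]
zero [ 127  219   45   41 1436] [148.7 239.4] tool med [ 0.0073 -0.05    0.0135] mid [ 0.003  -0.0535  0.0177] world [0.4589 0.1226 0.1106]
```

View pics/w_key.png

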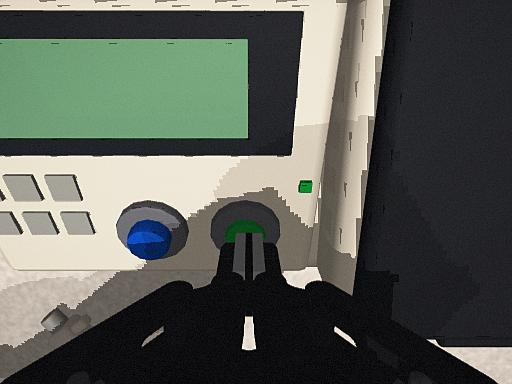

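The green key is pushed down to its bezel at (243,229). It is about 5 mm lower, and the force rose to 22 N at the stop. Releasing now.

Emit:
{"op": "send_rows", "data": {
  "targets": [
    {"jaw": 1,"x": 0,"y": 0,"z": -0.005,"roll": 0},
    {"jaw": 1,"x": 0,"y": 0,"z": -0.015,"roll": 0},
    {"jaw": 1,"x": 0,"y": 0,"z": -0.04,"roll": 0},
    {"jaw": 1,"x": -0.02,"y": 0,"z": -0.07,"roll": 0},
    {"jaw": 1,"x": -0.05,"y": 0,"z": -0.09,"roll": 0}
  ]
}}

```text
t: 9.77
ee_pos: [0.5029, 0.0629, 0.2144]
tool_rot: [0.737, 0.676, 0.001, -0.0]
force: [1.0, -0.4, 0.2]
width: 0.0002
finger_force: 0.0
```

Emit:
{"op": "send_rows", "data": {
  "targets": [
    {"jaw": 1,"x": 0,"y": 0,"z": 0,"roll": 0},
    {"jaw": 1,"x": 0,"y": 0,"z": 0,"roll": 0},
    {"jaw": 1,"x": 0,"y": 0,"z": 0,"roll": 0}
  ]
}}

```text
t: 10.02
ee_pos: [0.5024, 0.0602, 0.212]
tool_rot: [0.739, 0.674, -0.0, -0.0]
force: [-0.4, -0.5, -0.2]
width: -0.0002
finger_force: 0.0
```

```bash
python3 g.py; python3 - <<'E'
from h import *
z=np.load('top0.npz');P0=z['P'];s,p,im,d=cap('top');P=cloud(s,p,d)
for n,(x0,y0,x1,y1) in dict(pink=(208,122,226,142),orange=(202,190,215,207),pip=(215,230,315,295)).items():
    for Q in(P0,P):
        q=Q[y0:y1,x0:x1].reshape(-1,3);q=q[(q[:,2]>.015)&(q[:,2]<.06)];print(n,len(q),np.median(q,0).round(4))
V=im.max(2);m=(V<70)&(P[...,2]>.06)&(P[...,2]<.085);m[:150]=0;m[178:]=0;m[:,:205]=0;m[:,256:]=0
q=P[m];print('knob',len(q),np.median(q,0),q.min(0))
E
```

```text
10.0167 [0.5024 0.0602 0.212 ] [-0.44 -0.5  -0.17]
read [233 106  29  31 706] [247.1 121.1] tool med [ 0.056  -0.0008  0.1011] mid [ 0.0548 -0.0009  0.1059] world [0.5069 0.1159 0.1109]
zero [165 106  31  31 741] [179.6 121. ] tool med [ 0.0561 -0.0499  0.1012] mid [ 0.0547 -0.0515  0.1056] world [0.458  0.1206 0.1109]
pink 45 [0.6818 0.017  0.0426]
pink 45 [0.6819 0.0169 0.0422]
orange 45 [0.5197 0.0341 0.0425]
orange 44 [0.5199 0.0342 0.0419]
pip 905 [ 0.3524 -0.0762  0.0235]
pip 774 [ 0.3594 -0.0857  0.0237]
knob 39 [ 0.59997359 -0.00457266  0.07388289] [ 0.59343358 -0.00951822  0.06815182]
```

```bash
python3 -c "
from plant import ctrl; print(ctrl.hand_in())"
```

```text
the job is handed in; nothing more can be done
None
```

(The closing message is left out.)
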